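# Set the drill template on its dowels

## Robot

A 6-joint arm with a two-finger parallel gripper is mounted at the origin on a cart in front of the work surface, level with it; the furniture and walls round the work are solid. World frame = base frame: x ahead of the robot, y to its left, z up, the work surface at z = 0. Lengths are in mm, angles in rad, forces in N, time in s.
With the tool pointing down it reaches from about 350 to 975 mm from the base axis. Payload 4.9 kg.
Tool frame: the origin (TCP) lies between the finger pads; the fingertips stand 14 mm ahead of it and the grasp point (between the pads) lies 5 mm behind it; z points along the fingers, y is the line along which they close (so a half turn about z gives the same grasp; the last joint's range is limited). The gripper opens to 85 mm and grips with 20 to 120 N. Pads are 22 mm wide; open, the fingers measure 114 mm over their backs; the gripper's body (76 mm by 85 mm) begins 54 mm behind the grasp point. The pads swing forward as they close: fully open they stand 13 mm farther back than shut.
Start: joints at [-1.331, 0.053, 1.613, -0, 1.476, -0.119], TCP at [219.463, -585.182, 245.304] pointing down, gripper open.
Joint ranges: [-3.01, 3.01], [-1.01, 2.22], [0.06, 2.58], [-1.02, 4.17], [0.09, 2.62], [-3.14, 3.14]. Speed limits (rad/s): [2.57, 2.57, 3.14, 3.14, 3.14, 3.14].

## Interface

Orientations are given as a unit quaternion [x, y, z, w].
In Python, from cell import bot, fingers, imaging gives the robot as it stands. Calls block until the motion is done:
- bot.movep(position, orientation): joint-space move of the TCP to a pose.
- bot.movel(position, rate=150, attitude=None, contact_N=None): straight line of the TCP; attitude=None keeps the orientation; rate is the mean speed in mm/s. With contact_N (N) it stops when the force on the tool has changed by that much, and returns True; else False.
- bot.move_joints(angles): joint-space move.
- fingers.set_gripper(opening, grasp_force=None): opening from 0.0 (shut) to 1.0 (fully open); grasp_force is the grip in N (None keeps the last); returns when the fingers have stopped.
- bot.dwell(seconds).
- bot.ik(position, orientation): joint angles nearest the present ones, or None.
- imaging.get_image(name): name is "side" or "top"; returns a dict with "frame" (384x512x3 uint8, red, green, blue), "intrinsics" (3x3 intrinsics, pixels), "k1" (the pictures are not rectified: a ray, as slopes to the right and down, at radius r is drawn at 1 + k1 r^2 times it, then the intrinsics apply), "view" (4x4, takes a point from world to camera coordinates). Camera axes: x right, y down, z forward; pixel columns grow to the right and rows downward; lengths in mm; the calibration is good to about 2 mm. A picture is of the moment at which its call begins. There is no depth.
A pose or a line that the arm cannot do raises bot.PlanningError and nothing moves.
- bot.hand_in(): hands the job in; it is judged then, once.
Readings, each from a call of its own:
- bot.get_time(): time.
- bot.get_joint_positions(): joint angles.
- bot.get_qvel(): joint speeds.
- bot.get_joint_efforts(): joint torques, N m.
- bot.get_position(): TCP position.
- bot.get_ee_rot(): TCP orientation.
- bot.get_wrist_force(): force on the tool from outside, world axes, zero at the start.
- bot.get_moment(): the same for the moment, N m.
- bot.get_opening(): opening from 0.0 (shut) to 1.0 (fully open).
- bot.get_gripper_force(): force on a finger pad.
Only numpy, scipy, OpenCV 4.12 (cv2) and the standard library are available. Lean on these libraries where they do the work, as an engineer would, in place of code of your own. Each camera call takes 0.05 s, during which the arm holds its last target. There are 200 camera calls.

## Task

Two drill templates lie on the bench beside a drilling fixture that has two upright dowels. Take the template whose two large holes are as far apart as the dowels, the longer one, lower it over both dowels at once until it lies flat on the fixture, and only then let go and move clear. Leave the other template where it is.

Things in the scene. Friction and masses are not known exactly. Their poses are not given: they have to be found in the camera images.
- fixture: Fixed drilling fixture: aluminium slab 84 x 190 x 15 mm with two upright steel dowels at y = -60 and +60 mm, x = 0. Origin: centre of its underside, on the bench; y along its length, z up. The template rests on round shoulders (38 mm wide, tops 21 mm above the bench) round the dowels. Dowel tips are 61 mm above the bench; dowels 20 mm thick at the foot, tapering from 35 mm above the bench to 6 mm.
- long_template: Longer template, loose, 0.3-0.4 kg: aluminium plate 64 x 162 x 10 mm, 27 mm through holes at y = -60 and +60 mm, x = 0; four small brass bushes. Origin: centre of its underside; y along its length, z up. Central black block handle, 20 mm (x) by 48 mm (y), top 50 mm above the underside; its 26 mm wide foot ends at 14 mm. Pinch it across x from above. Either way round fits.
- short_template: Shorter template, loose, for another job: same kind of plate, 64 x 122 x 10 mm (x, y, z), same handle, but its holes are only 84 mm apart; two small brass bushes. Origin: centre of its underside; y along its length, z up. It does not fit the dowels; it must stay where it is.
- bench_grinder: Green bench grinder standing fixed at the left of the bench; an obstacle to keep clear of, no part of the job. Origin: under its middle, on the bench. It reaches 120 mm from its origin in x (toward and away from the robot), 160 mm in y (left and right), and up to 270 mm above the bench.

How it is judged (in metres and radians):
On the way:
1. the long template is lowered, still held in the fingers, so far that both dowels stand in its holes (underside less than 20 mm above the rest shoulders) (z of long_template in the frame of fixture below 0.041 m and horizontal distance between long_template and fixture below 0.012 m and angle between the y axis of long_template and the y axis of fixture, either way round below 0.2 rad and contact force between the fingers and long_template above 1 N), for 0.1 s.
At the end, for the whole second after the job is handed in: The long template rests released and still, flat on both shoulders (underside within 4 mm of them, tilt under 0.06 rad), a dowel through each hole, its centre within 10 mm and its length within 0.175 rad of the fixture's, either way round; the short template is within 30 mm of its start (z of long_template in the frame of fixture between 0.017 and 0.025 m and horizontal distance between long_template and fixture below 0.01 m and angle between the y axis of long_template and the y axis of fixture, either way round below 0.175 rad and angle between long_template's own z axis and vertical below 0.06 rad and linear speed of long_template below 0.02 m/s and distance of short_template from where it was at the start of the episode below 0.03 m); the robot touches nothing.
It fails at once if the short template is moved more than 30 mm (distance of short_template from where it was at the start of the episode above 0.03 m).
It also fails if it takes over 42 s, if anything falls off the work surface, if the arm or the gripper's body presses on something with over 40 N, if the wrist force passes 120 N, or if a joint passes its speed limit or range.

## Working session

There is one attempt and no reset: what is moved stays moved. The work goes in short steps, each a Python script; the robot and the scene stay as the last script left them, time stands still between calls to the robot, and variables do not carry over. Pictures are saved under pics/ and viewed, at most 10 in all, crops included, and the job is handed in when it is done.

```bash
mkdir -p pics; ls; python3 - <<'E'
from cell import bot,fingers,imaging
import cv2
for n in("top","side"):
    d=imaging.get_image(n); cv2.imwrite(f"pics/{n}0.png",cv2.cvtColor(d["frame"],cv2.COLOR_RGB2BGR))
    print(n,d["intrinsics"].tolist() if hasattr(d["intrinsics"],'tolist') else d["intrinsics"],d["k1"],d["view"])
print(bot.get_time(),bot.get_ee_rot())
E
```

```text
pics
top [[470.83083417482544, 0.0, 254.3543892413314], [0.0, 470.83083417482544, 193.31569826659558], [0.0, 0.0, 1.0]] -0.10529193466450672 [[ 7.41390087e-02 -9.97225532e-01  6.68178412e-03  8.49897454e+01]
 [-7.98845806e-01 -6.33984803e-02 -5.98185598e-01  4.26909237e+02]
 [ 5.96949566e-01  3.90111721e-02 -8.01329735e-01  1.30964155e+03]
 [ 0.00000000e+00  0.00000000e+00  0.00000000e+00  1.00000000e+00]]
side [[477.6149097686783, 0.0, 251.64877720894935], [0.0, 477.6149097686783, 188.2949791955153], [0.0, 0.0, 1.0]] -0.20594395413973887 [[-6.37751847e-01 -7.70176911e-01  1.00053747e-02  4.32817294e+02]
 [-5.10243536e-01  4.12709537e-01 -7.54534540e-01  2.34824301e+02]
 [ 5.76995768e-01 -4.86310974e-01 -6.56184060e-01  1.31878097e+03]
 [ 0.00000000e+00  0.00000000e+00  0.00000000e+00  1.00000000e+00]]
0.1 [ 9.83952865e-01  1.78426081e-01 -5.03117954e-05 -9.43916209e-04]
```

View pics/top0.png

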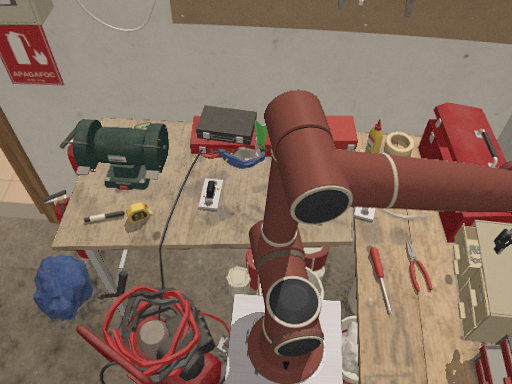

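View pics/side0.png

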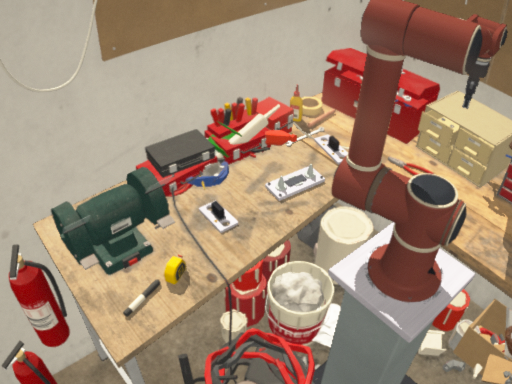

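The top view shows one template at (210,193). The other, at (365,212), is partly hidden by the arm, and the fixture is fully hidden. The side view shows all three: a template at (218,214), the fixture at (297,182) and a template at (331,147). I'll enlarge crops next.

```bash
cat > h.py <<'E'
import numpy as np,cv2
from scipy.spatial.transform import Rotation as R
from cell import bot,fingers,imaging
def shot(n): return imaging.get_image(n)
def rays(d,px):
    K=np.array(d["intrinsics"]);V=np.array(d["view"])
    q=cv2.undistortPoints(np.array(px,float).reshape(-1,1,2),K,np.array([d["k1"],0,0,0,0.])).reshape(-1,2)
    return -V[:3,:3].T@V[:3,3],(np.c_[q,np.ones(len(q))]@V[:3,:3])
def onplane(d,px,z):
    o,r=rays(d,px); return o+r*((z-o[2])/r[:,2])[:,None]
def project(d,P):
    V=np.array(d["view"]);return cv2.projectPoints(np.array(P,float).reshape(-1,1,3),cv2.Rodrigues(V[:3,:3])[0],V[:3,3],np.array(d["intrinsics"]),np.array([d["k1"],0,0,0,0.]))[0].reshape(-1,2)
def crop(d,x0,y0,w,h,s,fn):
    cv2.imwrite(fn,cv2.cvtColor(cv2.resize(d["frame"][y0:y0+h,x0:x0+w],None,fx=s,fy=s,interpolation=cv2.INTER_CUBIC),cv2.COLOR_RGB2BGR))
E
python3 - <<'E'
from h import *
d=shot("side"); crop(d,190,120,165,115,4.8,"pics/s1.png")
t=shot("top")
for nm,dd,px in(("L",d,[218,214]),("F",d,[297,182]),("R",d,[331,147]),("Lt",t,[210,193]),("Rt",t,[365,212])): print(nm,onplane(dd,[px],10).round())
# white-ish blob of left template in both views
for dd,(x0,y0,x1,y1) in((d,(190,190,250,240)),(t,(190,170,235,220)),(d,(260,160,330,205)),(d,(305,125,352,170))):
    f=dd["frame"][y0:y1,x0:x1]; hsv=cv2.cvtColor(f,cv2.COLOR_RGB2HSV)
    m=((hsv[...,1]<45)&(hsv[...,2]>130)).astype(np.uint8)
    c=max(cv2.findContours(m,0,1)[0],key=cv2.contourArea)
    b=cv2.boxPoints(cv2.minAreaRect(c))+[x0,y0]
    P=onplane(dd,b,10 if y0!=160 else 15); print(b.round(1).tolist(),P.round().tolist(),np.linalg.norm(P-np.roll(P,1,0),axis=1).round())
E
```

```text
L [[511. 274.  10.]]
F [[468. -23.  10.]]
R [[ 534. -259.   10.]]
Lt [[506. 276.  10.]]
Rt [[ 468. -252.   10.]]
[[197.0, 209.0], [211.0, 195.0], [238.5, 222.5], [224.5, 236.5]] [[571.0, 312.0, 10.0], [596.0, 239.0, 10.0], [442.0, 248.0, 10.0], [423.0, 316.0, 10.0]] [148.  77. 154.  71.]
[[198.0, 205.8], [204.4, 175.3], [223.2, 179.3], [216.8, 209.7]] [[450.0, 309.0, 10.0], [582.0, 306.0, 10.0], [570.0, 237.0, 10.0], [439.0, 244.0, 10.0]] [ 66. 133.  69. 131.]
[[263.9, 183.3], [316.6, 160.7], [325.2, 180.8], [272.4, 203.4]] [[528.0, 72.0, 15.0], [505.0, -153.0, 15.0], [409.0, -97.0, 15.0], [438.0, 115.0, 15.0]] [100. 226. 111. 213.]
[[313.0, 139.0], [323.5, 128.5], [348.5, 153.5], [338.0, 164.0]] [[611.0, -243.0, 10.0], [636.0, -326.0, 10.0], [466.0, -281.0, 10.0], [448.0, -204.0, 10.0]] [168.  87. 176.  79.]
```

View pics/s1.png

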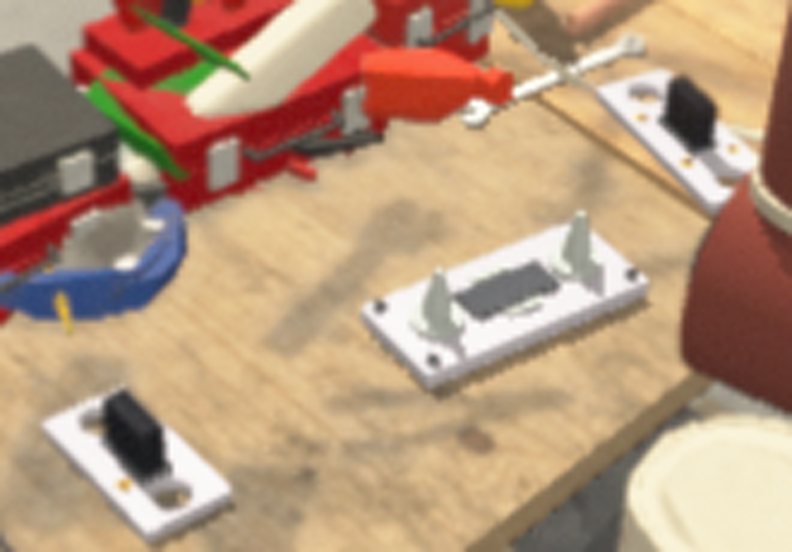

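The right template has several bushes and is the long one. The left has two bushes and is the short one. In the crop the dowel tips are at (438,270) and (580,211), and the long template's holes are near (645,93) and (722,168). Now I'll turn these into coordinates.

```bash
python3 - <<'E'
from h import *
d=shot("side"); t=shot("top")
c=lambda *p:np.array(p)/4.8+[190,120]-0.4
T=onplane(d,c((438,270),(580,211)),61);v=T[0]-T[1]
print("tips",T.round(1).tolist(),np.linalg.norm(v),"mid",T.mean(0),"yaw y-axis",np.degrees(np.arctan2(v[1],v[0])))
S=onplane(d,c((380,306),(433,360),(632,274)),15); print("screws",S.round(1).tolist(),"centre",(S[0]+0*S[1]+0).round(),(S[1]+S[2])/2,np.linalg.norm(S[1]-S[2]),np.linalg.norm(S[0]-S[1]))
M=T.mean(0);print("reproj mid15",(project(d,[[M[0],M[1],15]])-[190,120])*4.8)
H=onplane(d,c((645,93),(722,168)),9);v=H[0]-H[1]
print("holes",H.round(1).tolist(),np.linalg.norm(v),"mid",H.mean(0),np.degrees(np.arctan2(v[1],v[0])))
B=onplane(d,c((642,118),(686,162),(733,130)),10); print("bush",B.round(1).tolist())
crop(d,305,120,55,50,12,"pics/s2.png"); crop(t,330,185,60,45,12,"pics/t2.png")
E
```

```text
tips [[482.1, 41.5, 61.0], [467.7, -79.1, 61.0]] 121.418475441289 mid [474.90910341 -18.82713925  61.        ] yaw y-axis 83.20223591596216
screws [[518.2, 59.5, 15.0], [453.8, 68.6, 15.0], [432.6, -101.8, 15.0]] centre [518.  60.  15.] [443.20448647 -16.58753554  15.        ] 171.7743514014061 65.12166540542404
reproj mid15 [[503.75458652 289.60493143]]
holes [[586.6, -277.4, 9.0], [481.9, -252.0, 9.0]] 107.70566655331949 mid [ 534.279484   -264.69434499    9.        ] -13.60338733614721
bush [[563.8, -249.9, 10.0], [503.4, -234.9, 10.0], [508.8, -294.2, 10.0]]
```

View pics/s2.png

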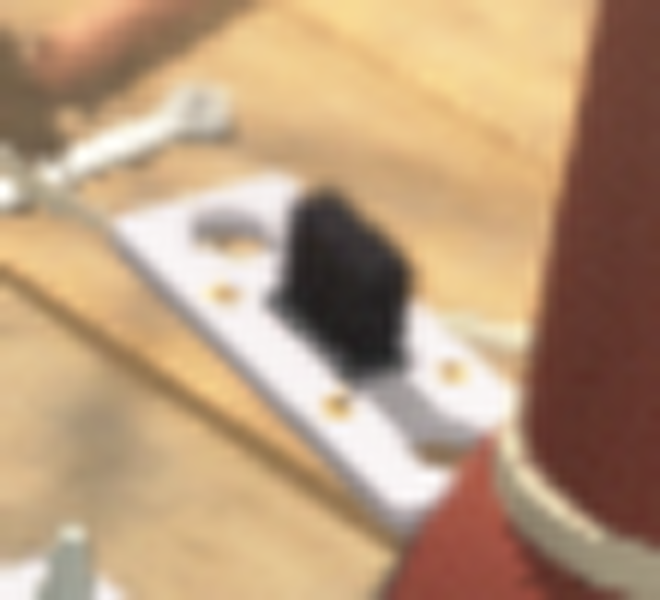

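View pics/t2.png

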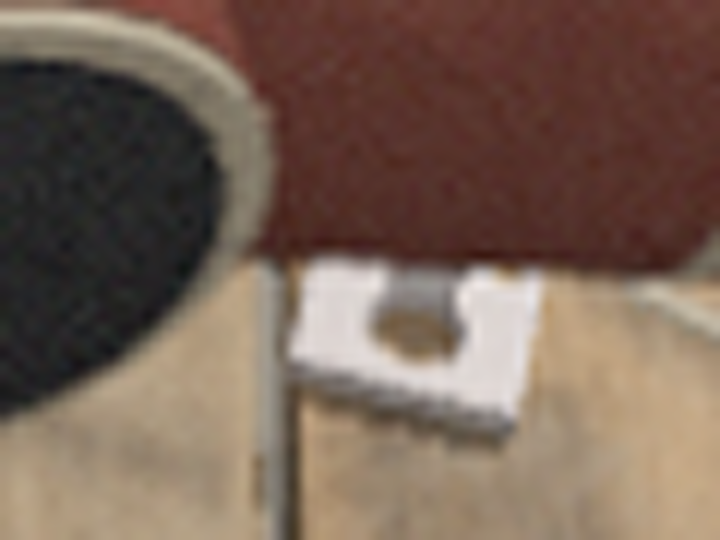

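The side crop shows bushes at (223,293), (337,405) and (453,372) and the far hole at (235,230). The top crop shows the near hole at (420,325) and the plate's near corners at (293,360) and (512,425). I'll combine the two views.

```bash
python3 - <<'E'
from h import *
d=shot("side"); t=shot("top")
cs=lambda *p:np.array(p)/12+[305,120]-0.46
ct=lambda *p:np.array(p)/12+[330,185]-0.46
B=onplane(d,cs((223,293),(337,405),(453,372)),10); print("bush",B.round(1).tolist(),"mid",(B[0]+B[2])/2)
h1=onplane(d,cs((233,230)),10)[0]; h2=onplane(t,ct((420,325)),10)[0]; v=h1-h2
print(h1,h2,np.linalg.norm(v),(h1+h2)/2,np.degrees(np.arctan2(v[1],v[0])))
C=onplane(t,ct((293,360),(512,425)),10);print("near corners",C.round(1).tolist(),np.linalg.norm(C[0]-C[1]))
C2=onplane(d,cs((112,220),(400,525)),10);v=C2[0]-C2[1];print("left edge",C2.round(1).tolist(),np.linalg.norm(v),np.degrees(np.arctan2(v[1],v[0])))
Q=onplane(d,cs((322,195),(385,240)),50);print("handle top pts",Q.round(1).tolist())
# candidate check
for z in (200,54): 
  for yaw in (-14,):
    for s in (0,180,90):
      q=R.from_euler("z",yaw+s,degrees=True)*R.from_euler("x",180,degrees=True)
      print(z,s,bot.ik([535,-267,z],q.as_quat()))
q=R.from_quat(bot.get_ee_rot());print(q.as_matrix().round(2).tolist())
E
```

```text
bush [[565.3, -250.3, 10.0], [503.4, -235.5, 10.0], [492.6, -276.1, 10.0]] mid [ 528.98218182 -263.18178239   10.        ]
[ 586.96202362 -277.46689142   10.        ] [ 469.84448534 -250.9841571    10.        ] 120.07436441420931 [ 528.40325448 -264.22552426   10.        ] -12.741502211813257
near corners [[455.2, -214.5, 10.0], [438.0, -274.6, 10.0]] 62.461180172535215
left edge [[614.6, -251.2, 10.0], [451.2, -206.6, 10.0]] 169.3042747646647 -15.261552007724479
handle top pts [[545.8, -267.7, 50.0], [517.6, -265.3, 50.0]]
200 0 [-5.87316287e-01  2.07036461e-02  1.72232262e+00 -4.44089210e-16
  1.39856638e+00  1.22782614e+00]
200 180 [-0.58731629  0.02070365  1.72232262  0.          1.39856638 -1.91376652]
200 90 [-0.58731629  0.02070365  1.72232262  0.          1.39856638 -0.34297019]
54 0 [-5.87316287e-01  1.80757110e-01  1.81366858e+00 -4.44089210e-16
  1.14716696e+00  1.22782614e+00]
54 180 [-0.58731629  0.18075711  1.81366858  0.          1.14716696 -1.91376652]
54 90 [-0.58731629  0.18075711  1.81366858  0.          1.14716696 -0.34297019]
[[0.94, 0.35, -0.0], [0.35, -0.94, 0.0], [0.0, -0.0, -1.0]]
```

Both views agree. The long template's centre is at about (528.5, -264), its length lies at about -14°, and the hole spacing measures 120 mm. The fixture's centre is at (475, -20) and its length lies at 83°. Grasping now.

```bash
cat >> h.py <<'E'
def down(a): return (R.from_euler("z",a,degrees=True)*R.from_euler("x",180,degrees=True)).as_quat()
E
python3 - <<'E'
from h import *
q=down(-14)
bot.movep([528.5,-264,150],q)
print(bot.movel([528.5,-264,32],100,contact_N=8),bot.get_position(),bot.get_wrist_force())
fingers.set_gripper(0.0,80)
print(bot.get_opening(),bot.get_gripper_force(),bot.get_position())
print(bot.movel([528.5,-264,170],100)); bot.dwell(.2)
print(bot.get_opening(),bot.get_gripper_force(),bot.get_wrist_force(),bot.get_moment(),bot.get_time())
d=shot("side"); crop(d,250,60,160,120,5,"pics/s3.png")
E
```

```text
False [ 529.16638114 -264.43944865   32.97726908] [-0.24436283 -0.16125388 -0.01212855]
0.22320444955717889 79.8365592956543 [ 528.81480153 -264.07455455   32.39214935]
False
0.22041133756574088 78.91785979270935 [-0.1996316   0.93330724 -3.66623315] [-0.04604076  0.00157191 -0.02072844] 5.75
```

View pics/s3.png

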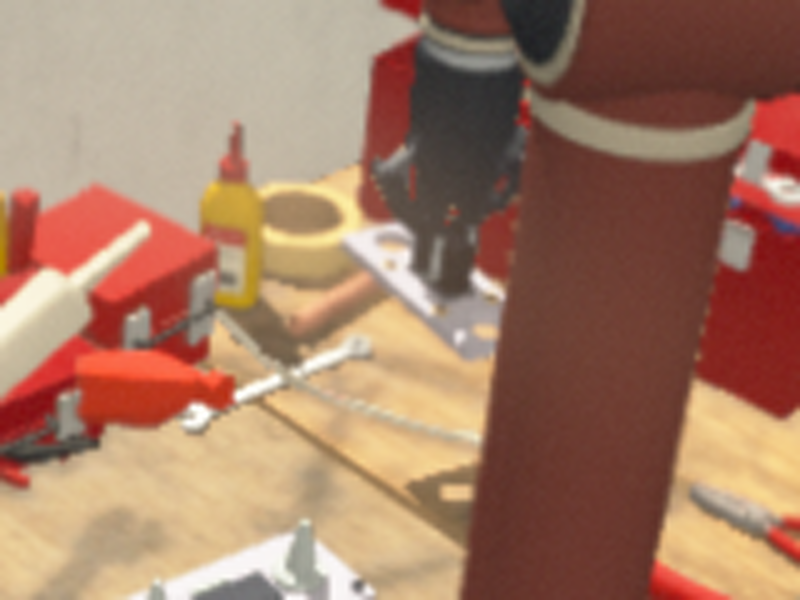

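The long template is lifted level in the fingers, with its far hole near (393,237) in the crop. Next I'll move above the dowels and look again to measure the held plate against them.

```bash
python3 - <<'E'
from h import *
q=down(83)
bot.movel([500,-200,170],200)
bot.movep([475,-20,150],q); bot.dwell(.3)
print(bot.get_position(),R.from_quat(bot.get_ee_rot()).as_matrix().round(3).tolist(),bot.get_time())
d=shot("side"); crop(d,240,90,120,100,6,"pics/s4.png")
t=shot("top"); crop(t,235,140,120,90,6,"pics/t4.png")
E
```

```text
[475.1344178  -20.36237313 150.08583572] [[0.123, 0.992, 0.0], [0.992, -0.123, -0.0], [-0.0, 0.0, -1.0]] 7.8417
```

View pics/s4.png

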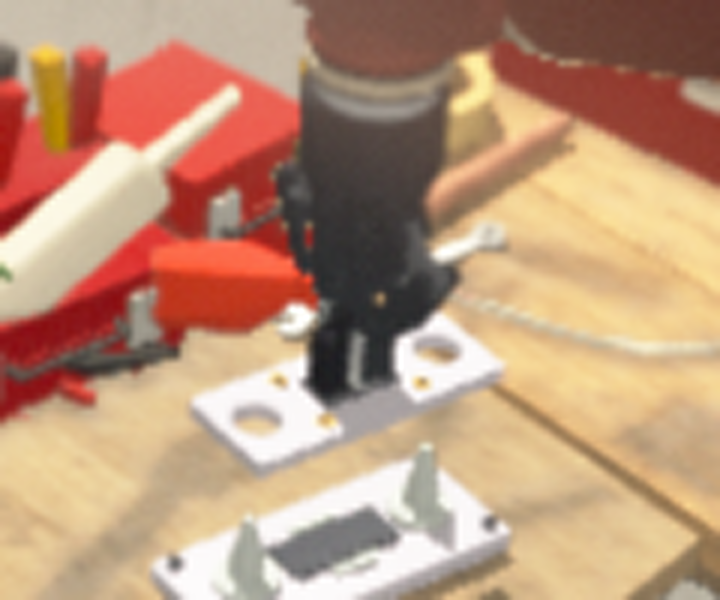

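Both holes, at (257,418) and (437,348), and both dowel tips, at (248,520) and (427,449), are visible. I'll compute the offset between them.

```bash
python3 - <<'E'
from h import *
d=shot("side")
c=lambda *p:np.array(p)/6+[240,90]-0.42
def rep(n,P):
    v=P[0]-P[1];print(n,P.round(1).tolist(),np.linalg.norm(v).round(1),"mid",P.mean(0).round(1),np.degrees(np.arctan2(v[1],v[0])).round(1))
H=onplane(d,c((257,418),(437,348)),127);T=onplane(d,c((248,519),(427,448)),60)
rep("holes",H);rep("tips",T)
rep("corners L/R long front edge",onplane(d,c((260,466),(503,370)),127))
E
```

```text
holes [[482.4, 39.0, 127.0], [467.2, -79.5, 127.0]] 119.5 mid [474.8 -20.3 127. ] 82.7
tips [[482.0, 41.2, 60.0], [465.3, -78.3, 60.0]] 120.6 mid [473.6 -18.5  60. ] 82.0
corners L/R long front edge [[451.6, 65.0, 127.0], [430.8, -93.3, 127.0]] 159.7 mid [441.2 -14.2 127. ] 82.5
```

View pics/t4.png

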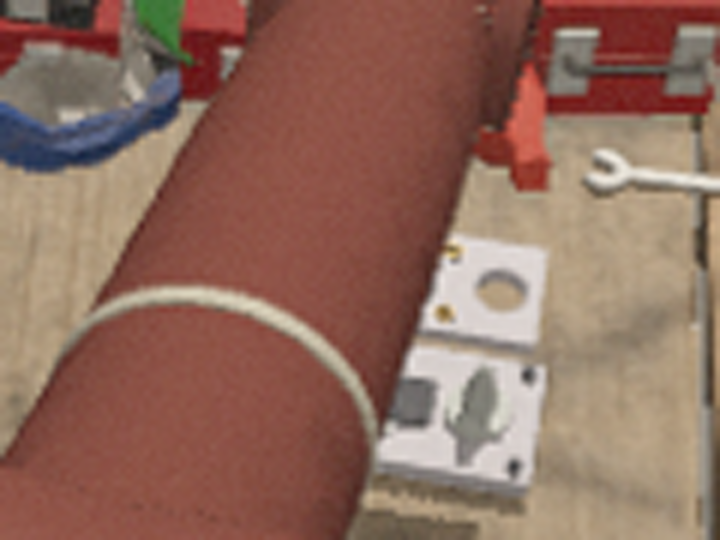

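The top view shows the right-hand hole at (501,290) and its tip at (485,370). I'll use that as a second check while descending in guarded stages.

```bash
python3 - <<'E'
from h import *
t=shot("top")
c=lambda *p:np.array(p)/6+[235,140]-0.42
print("top: hole",onplane(t,c((501,290)),127).round(1),"tip",onplane(t,c((485,368)),61).round(1))
print(bot.movel([474,-18.7,96],80,contact_N=10),bot.get_position())
print(bot.movel([474,-18.7,72],40,contact_N=12),bot.get_position(),bot.get_wrist_force(),bot.get_moment(),bot.get_time())
d=shot("side"); crop(d,240,90,120,100,6,"pics/s5.png")
E
```

```text
top: hole [[467.1 -80.9 127. ]] tip [[464.  -79.8  61. ]]
False [474.38890854 -18.76058396  96.31526273]
False [474.08678648 -18.73860131  72.03079736] [ 0.70397222 -0.5871573  -2.74005899] [-0.01124031 -0.03566016  0.01016147] 9.6167
```

View pics/s5.png

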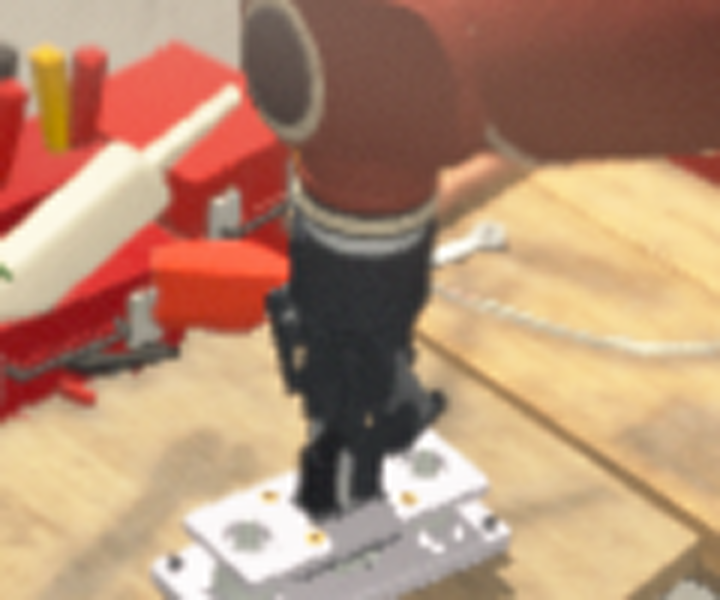

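Both dowels stand in the holes, at (247,535) and (427,462), with no side load. I'll lower until it seats.

```bash
python3 - <<'E'
from h import *
bot.dwell(.2)
print(bot.movel([474,-18.7,50],25,contact_N=10),bot.get_position(),bot.get_wrist_force(),bot.get_moment(),bot.get_gripper_force())
E
```

```text
True [473.84008233 -18.68022884  53.27027985] [-1.36829256  0.37475744  3.59531877] [ 0.04866627 -0.00787166  0.00222021] 79.78320837020874
```

Contact came at TCP z = 53.3 against an expected 53.4, so it is seated. Releasing and moving clear.

```bash
python3 - <<'E'
from h import *
fingers.set_gripper(0.6); print(bot.get_opening(),bot.get_wrist_force())
p=bot.get_position()
print(bot.movel([p[0],p[1],200],100)); 
bot.movep([400,-150,300],down(60)); bot.dwell(.3)
print(bot.get_time(),bot.get_position(),bot.get_wrist_force())
d=shot("side"); crop(d,190,120,165,115,4.8,"pics/s6.png")
E
```

```text
0.5973542347863318 [ 0.77259136  1.09363595 -0.96767731]
False
13.675 [ 400.13632907 -149.17077513  298.95051714] [ 0.04081323  0.24923503 -0.94940577]
```

View pics/s6.png

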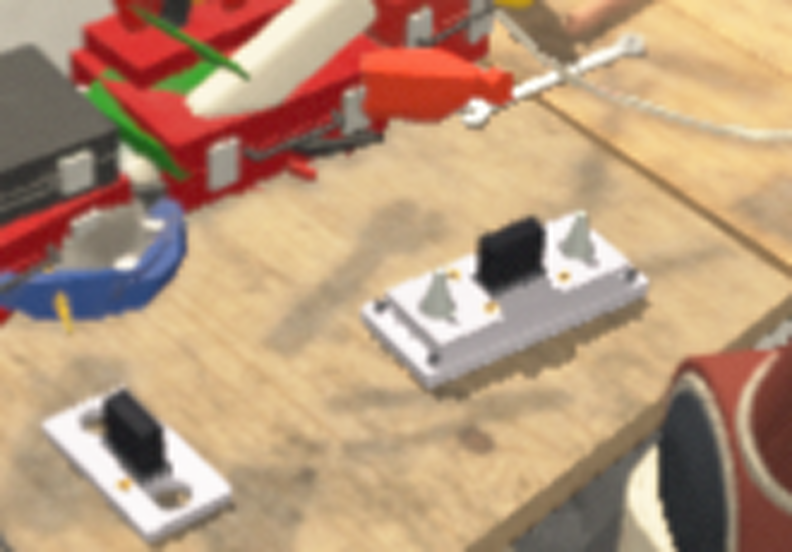

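The template lies flat with both dowels through its holes, at (438,300) and (580,240). The short template hasn't moved and the arm is clear.

```bash
python3 -c "
from h import *
print(bot.hand_in())"
```

```text
the job is handed in; nothing more can be done
None
```

The long template is seated flat over both dowels and released, the short template was left where it was, and the job is handed in at about 14 s of the 42 s allowed; no verdict came back.

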